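# Find an ice paddle's balance point and clip it there

## Task

Find where the ice paddle balances so that its hanging clip can go there: with gentle pushes slide the paddle along its rack, blade first over the steel edge, until, left to itself, it only just tips and its blade comes down on the rubber rest, and no farther. Leaving it lying tipped like that, set the black clip astride the handle right above the steel edge, fully down, and let go. Push and press gently, and leave everything else on the counter where it stands.

Things in the scene. Friction and masses are not known exactly. Their poses are not given: they have to be found in the camera images.
- edge (a point): Middle of the steel-faced front edge of the fixed rack's bench, 60 mm above the table. y points back along the bench (where the paddle lies), x along the edge, z up. Bench 110 wide (x), y=0 to 178; two black guide rails on it (6 high, 25 apart, y=47 to 153) leave the handle 2.5 mm play each side. In front (y 0 to -150) a 30 high step.
- rest: Rubber bar fixed on the rack's step, on which the tipped paddle's front comes down: 70 x 12 x 16 mm, top 46 above the table (14 below the edge), centred 120 in front of the edge. Origin: middle of its underside; axes as at the edge.
- paddle_mid (a point): Mid-length of the loose steel ice paddle, half-way up its handle (8 mm above its flat underside). 400 long, about 0.5 kg; y along it to the handle end, z up. Handle 20 wide, 16 high, y -100 to 200; flat blade 50 wide, 8 thick, y -200 to -100. A weight hidden in the handle puts its balance point anywhere within 27 mm of this point, either way. Starts 45 to 75 behind the edge.
- paddle_butt (a point): Centre of the paddle's handle end face (20 x 16 mm), 200 from its middle; it sticks out past the back of the bench, free to push. Sliding takes 2 to 7 N. While something presses on this end, friction can hold the paddle level past its balance point; let go, it tips by about 7 degrees and this end rises about 23 (if it hangs half-way, nudge on). Axes as the paddle's.
- clip_tab (a point): Middle of the upright tab of the loose black clip (upside-down U, 38 x 24 x 45 mm high, 40 g), standing on the table, this point 30 above it. x across the legs, y along the slot, z up. Tab 26 (x) x 12 (y) x 30 high, gripped over its 12. Under it a 5 thick bridge, underside 20 below this point; legs 10 long, 28 apart. Astride the handle this point is 36 above the handle's underside.
- mug: Bystander: white ceramic mug, radius 40, 90 tall, left of the rack (mm). Origin at the middle of its underside.
- jar: Bystander: closed glass jar, radius 36, 100 tall, beyond the rack (mm). Origin at the middle of its underside.
- bottle: Bystander: clear bottle, radius 30, 130 tall, beyond the rack (mm). Origin at the middle of its underside.
- cup: Bystander: paper cup, radius 38, 95 tall, on the right (mm). Origin at the middle of its underside.
- bowl: Bystander: white bowl, radius 55, 45 tall, beyond the rack (mm). Origin at the middle of its underside.
- spoon: Bystander: metal spoon lying right of the paddle's blade.

How it is judged:
By the outcome, as a careful person would: the job done as asked, in the order asked, and still so for the second after the job is handed in, with the robot touching nothing.
It also fails if it takes over 72 s, if anything falls off the work surface, if the arm or the gripper's body presses on something with over 40 N, if the wrist force passes 120 N, or if a joint passes its speed limit or range.

## Robot

A 6-joint arm with a two-finger parallel gripper is mounted at the origin on the work surface. World frame = base frame: x ahead of the robot, y to its left, z up, the work surface at z = 0. Lengths are in m, angles in rad, forces in N, time in s.
With the tool pointing down it reaches from about 0.2 to 0.875 m from the base axis. Payload 3.4 kg.
Tool frame: the origin (TCP) lies at the very end of the fingers, on their centre line; the grasp point (between the pads) lies 19 mm behind it; z points along the fingers, y is the direction in which the jaws open and shut (so a half turn about z gives the same grasp; the last joint's range is limited). The gripper opens to 94 mm and grips with 3 to 60 N. Pads are 16 mm wide; open, the fingers measure 119 mm over their backs; the gripper's body (75 mm by 177 mm) begins 78 mm behind the grasp point.
Start: joints at [0.997, 0.276, 1.505, -0, 1.361, -0.121], TCP at [0.252, 0.517, 0.205] pointing down, gripper open.
Joint ranges: [-2.89, 2.89], [-0.75, 2.08], [0.22, 2.7], [-1.18, 4.32], [0.11, 2.71], [-2.7, 2.7]. Speed limits (rad/s): [2.57, 2.57, 3.14, 3.14, 3.14, 3.14].

## Interface

Orientations are given as a unit quaternion [w, x, y, z].
In Python, from workcell import ctrl gives the robot as it stands. The module is installed in compiled form; this text tells all that it offers.
- The arm moves only by the shell command python3 -m creep 'ROWS'. ROWS is JSON, a list that holds one entry, the list of rows, each a list of 5 numbers: the shift along the tool's x, y, z in m, then the turn about the tool's z in rad, then the finger opening in m, from 0 to 0.094. A call has 1 to 20 rows; each row is the pose to reach, as a shift and turn from the pose commanded when the call began, along the tool's axes at that moment; what a row does not reach only later rows make up. A row lasts 1/8 s, in which the tool goes at most 62.5 mm and 10.7 degrees, less where a joint would pass 70% of its speed; a pose out of reach is approached as far as the arm can. A call with a gripper value outside its range is refused whole. The fingers move at their own pace and stop on an object; the grip force is fixed at half the most. Time passes only in rows, so rows that repeat a pose let the fingers close. It gives the time, the measured TCP pose, the force and the opening at its end, in the units of the state.
- ctrl.state(): the state, without advancing time (a new reading comes with each control period).
- ctrl.capture(name): name is "scene" or "side" or "wrist"; returns a dict with "img" (384x512x3 uint8, red, green, blue), "camera_matrix" (3x3 intrinsics, pixels), "k1" (the pictures are not rectified: a ray, as slopes to the right and down, at radius r is drawn at 1 + k1 r^2 times it, then the intrinsics apply), "cam_to_world" (4x4, takes a point from camera to world coordinates). Camera axes: x right, y up, looking along -z (the intrinsics and any distortion apply to the point x, -y, -z); pixel columns grow to the right and rows downward; lengths in m; the calibration is good to about 2 mm. A picture is of the moment at which its call begins. There is no depth.
- ctrl.job_done(): hands the job in, once; it reports no verdict.
Trained networks look in the newest picture that a camera, given by its name, has taken for a name from the list of things; names that differ only in an ending like _2 or _b are one class to them, and where a whole thing is asked for, a point or a joint stands for the part that bears it (a point fixed in the world has none). Each returns a list of dicts, best first, with "conf" (0 to 1); they miss things now and then, are a little off and sometimes report something else, mostly with a low value. They report only what shows in the picture. A call takes as long as a camera call.
- ctrl.spot_in(camera, query): "position" ([x, y, z] in m, in world coordinates, good to about 4 mm: the middle of the surface that is visible of it).
- ctrl.spot_point(camera, query): "position" ([x, y, z] in m, in world coordinates, good to about 4 mm: a listed point, or the origin of a listed thing).
The state is a dict: "t": time; "joint_positions": joint angles; "qvel": joint speeds; "tau": joint torques, N m; "position": TCP position; "eef_rot": TCP orientation; "ft_force": force on the tool from outside, world axes, zero at the start; "moment": the same for the moment, N m; "opening": finger opening in m.
Only numpy, scipy, OpenCV 4.12 (cv2) and the standard library are available. Lean on these libraries where they do the work, as an engineer would, in place of code of your own. Each camera call takes 0.05 s, during which the arm holds its last target.

## Working session

There is one attempt and no reset: what is moved stays moved. The work goes in short steps, Python scripts to look and compute and a shell command to move; the robot and the scene stay as the last step left them, time stands still between calls to the robot, and variables do not carry over. Pictures are saved under pics/ and viewed, and the job is handed in when it is done.

```bash
mkdir -p pics; ls; cat > h.py <<'E'
import numpy as np, cv2
from workcell import ctrl
def snap(cam,name):
    d=ctrl.capture(cam); cv2.imwrite(f'pics/{name}.png',cv2.cvtColor(d['img'],cv2.COLOR_RGB2BGR)); np.savez(f'pics/{name}.npz',**{k:d[k] for k in d}); return d
def ray(d,u,v):
    K=np.array(d['camera_matrix']);k1=float(d['k1'])
    x=(u-K[0,2])/K[0,0];y=(v-K[1,2])/K[1,1]
    a,b=x,y
    for _ in range(20):
        s=1+k1*(a*a+b*b);a,b=x/s,y/s
    T=np.array(d['cam_to_world']);r=T[:3,:3]@np.array([a,-b,-1.]);return T[:3,3],r
def onz(d,u,v,z):
    o,r=ray(d,u,v);return o+r*(z-o[2])/r[2]
def proj(d,p):
    T=np.array(d['cam_to_world']);K=np.array(d['camera_matrix']);c=T[:3,:3].T@(np.array(p)-T[:3,3])
    a,b=c[0]/-c[2],-c[1]/-c[2];s=1+float(d['k1'])*(a*a+b*b);return np.array([K[0,0]*a*s+K[0,2],K[1,1]*b*s+K[1,2]])
E
python3 - <<'E'
from h import *
np.set_printoptions(precision=4,suppress=True)
for c in ['scene','side','wrist']: snap(c,c+'0')
for c in ['scene','side']:
  for q in ['edge','rest','paddle_mid','paddle_butt','clip_tab','mug','jar','bottle','cup','bowl','spoon']:
    r=ctrl.spot_point(c,q); print(c,q,[(np.round(x['position'],4).tolist(),round(x['conf'],2)) for x in r[:2]])
s=ctrl.state();print(s)
E
```

```text
pics
scene edge [([0.5167, 0.003, 0.0609], 0.8)]
scene rest [([0.5086, -0.1138, 0.0287], 0.37), ([0.4781, -0.3612, 0.0298], 0.37)]
scene paddle_mid [([0.5233, 0.0612, 0.0657], 0.86)]
scene paddle_butt [([0.536, 0.2633, 0.066], 0.71)]
scene clip_tab [([0.4798, -0.357, 0.029], 0.46)]
scene mug [([0.3857, 0.442, 0.0041], 0.58)]
scene jar [([0.6944, -0.2896, 0.0021], 0.61), ([0.7875, 0.2143, 0.0008], 0.58)]
scene bottle [([0.7669, -0.1829, -0.0026], 0.96)]
scene cup [([0.6438, -0.3834, 0.0038], 0.96)]
scene bowl [([0.7506, 0.0457, 0.0006], 0.95), ([0.7854, 0.2134, 0.0021], 0.2)]
scene spoon [([0.6931, -0.2873, 0.0029], 0.74)]
side edge []
side rest [([0.5116, -0.1127, 0.0275], 0.48)]
side paddle_mid [([0.5187, 0.0639, 0.0702], 0.77)]
side paddle_butt [([0.5378, 0.2627, 0.066], 0.88)]
side clip_tab [([0.4825, -0.3542, 0.0313], 0.51)]
side mug [([0.384, 0.4459, 0.0], 0.62)]
side jar [([0.7795, 0.2147, 0.0015], 0.61), ([0.7664, -0.1817, -0.0029], 0.32)]
side bottle [([0.7704, -0.1818, -0.0023], 0.55)]
side cup [([0.518, 0.0597, 0.0708], 0.69), ([0.6433, -0.3842, 0.0038], 0.66)]
side bowl [([0.7551, 0.0434, 0.0002], 0.77)]
side spoon [([0.693, -0.2859, 0.0007], 0.93)]
{'t': 1.25, 'joint_positions': array([ 0.997 ,  0.2759,  1.5049,  0.    ,  1.3607, -0.121 ]), 'qvel': array([-0.0016, -0.0015,  0.0001, -0.0007,  0.0003,  0.0013]), 'tau': array([  0.0004, -40.4489, -23.7499,   0.0702,   0.0252,  -0.    ]), 'position': array([0.2516, 0.5171, 0.2055]), 'eef_rot': array([-0.    ,  0.2245,  0.9745,  0.    ]), 'ft_force': array([-0.3004,  0.1172,  0.2395]), 'moment': array([ 0.0185, -0.0423, -0.0318]), 'opening': 0.0940537335269931}
```

View pics/scene0.png

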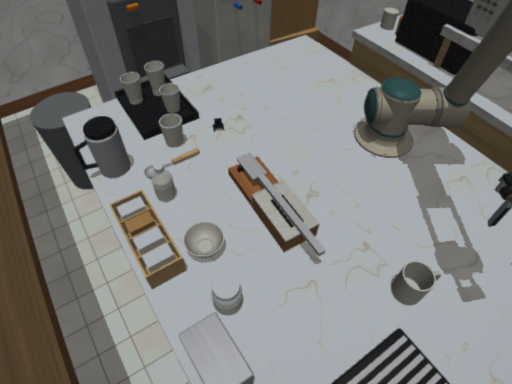

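View pics/side0.png

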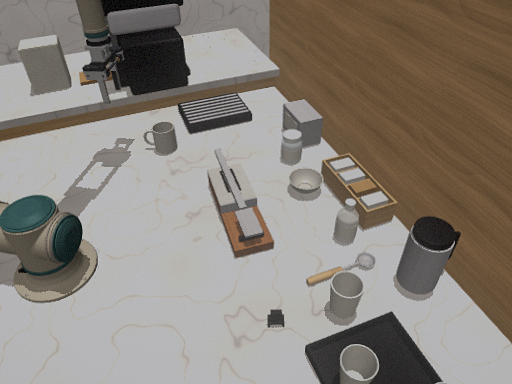

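View pics/wrist0.png

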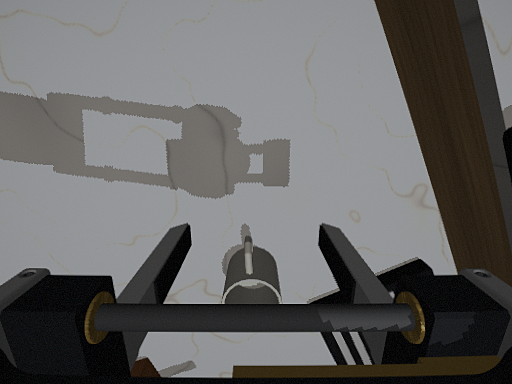

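The pictures show the rack centred near scene (275,195), with the paddle's butt at about (322,248). The clip is at scene (218,125) and side (276,319), and the mug is near the path at scene (415,280). Next I'll check the wrist camera's offset and zoom in on the rack.

```bash
python3 - <<'E'
from h import *
np.set_printoptions(precision=4,suppress=True)
from scipy.spatial.transform import Rotation as R
d=np.load('pics/wrist0.npz'); T=d['cam_to_world']; s=ctrl.state()
q=s['eef_rot'];Rt=R.from_quat([q[1],q[2],q[3],q[0]]).as_matrix()
print(Rt); print('cam in tool',Rt.T@(T[:3,3]-s['position']));print('cam axes in tool\n',Rt.T@T[:3,:3]);print(d['camera_matrix'],d['k1'])
for n,(x,y,w,h) in {'scene0':(200,100,150,160),'side0':(190,140,130,200)}.items():
    im=cv2.imread(f'pics/{n}.png')[y:y+h,x:x+w]; cv2.imwrite(f'pics/{n}_z.png',cv2.resize(im,None,fx=min(780/w,590/h),fy=min(780/w,590/h),interpolation=cv2.INTER_CUBIC))
E
```

```text
[[-0.8992  0.4375  0.    ]
 [ 0.4375  0.8992  0.    ]
 [ 0.      0.     -1.    ]]
cam in tool [ 0.0847  0.0004 -0.1792]
cam axes in tool
 [[-0.0004  0.9574  0.2887]
 [ 1.     -0.      0.0013]
 [ 0.0012  0.2887 -0.9574]]
[[267.0033   0.     254.3931]
 [  0.     267.0033 194.9677]
 [  0.       0.       1.    ]] -0.025143030165768958
```

View pics/scene0_z.png

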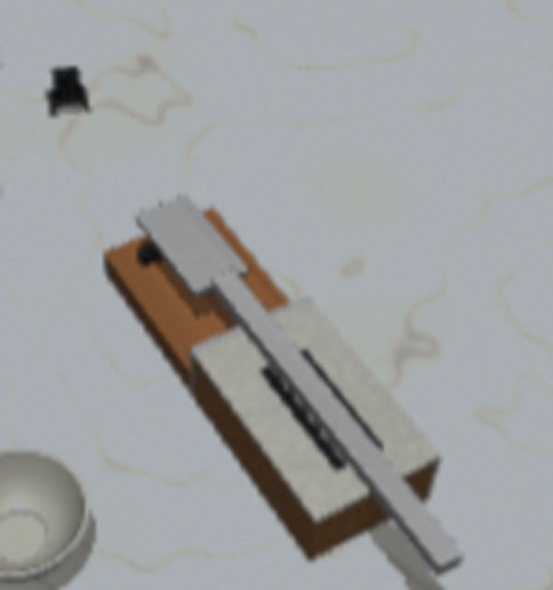

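View pics/side0_z.png

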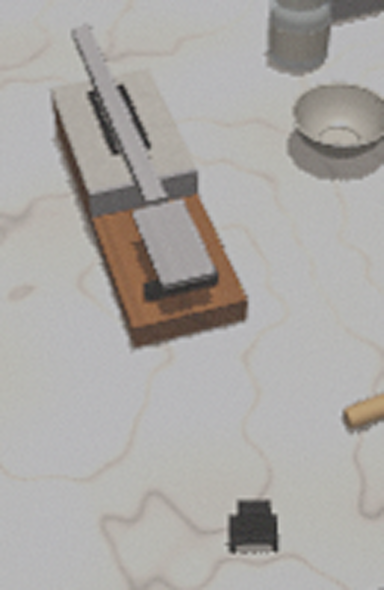

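Both zooms show the bench top and paddle clearly: front corners at scene-zoom (191,348) and (310,297), back corners at (315,520) and (440,460). I'll turn these into world positions.

```bash
python3 - <<'E'
from h import *
np.set_printoptions(precision=4,suppress=True)
for n,(x,y,s),pts in [('scene0',(200,100,553/150),dict(fl=(191,348,.06),fr=(310,297,.06),bl=(315,520,.06),br=(440,460,.06),buttL=(440,568,.076),buttR=(460,557,.076),hL=(218,282,.076),hR=(236,272,.076))),
 ('side0',(190,140,2.95),dict(fr=(92,194,.06),fl=(196,172,.06),br=(52,90,.06),bl=(150,70,.06),buttR=(72,30,.076),buttL=(90,25,.076),hR=(142,200,.076),hL=(162,193,.076)))]:
    d=np.load(f'pics/{n}.npz'); P={k:onz(d,x+u/s,y+v/s,z) for k,(u,v,z) in pts.items()}
    for k in P: print(n,k,P[k][:2])
    e=(P['fl']+P['fr'])/2;b=(P['bl']+P['br'])/2;print('edge',e,'back',b,'yaw',np.degrees(np.arctan2(*(b-e)[:2])),np.linalg.norm(b-e))
    f=P['fl']-P['fr'];print('edge dir yaw',np.degrees(np.arctan2(-f[1],f[0])),np.linalg.norm(f))
    e=(P['hL']+P['hR'])/2;b=(P['buttL']+P['buttR'])/2;print('butt',b,'paddle yaw',np.degrees(np.arctan2(*(b-e)[:2])),np.linalg.norm(b-e))
E
```

```text
scene0 fl [0.5725 0.0023]
scene0 fr [0.4637 0.0111]
scene0 bl [0.5849 0.1786]
scene0 br [0.4783 0.1888]
scene0 buttL [0.544  0.2622]
scene0 buttR [0.5272 0.2633]
scene0 hL [ 0.5248 -0.0311]
scene0 hR [ 0.5067 -0.032 ]
edge [0.5181 0.0067 0.06  ] back [0.5316 0.1837 0.06  ] yaw 4.361863799207727 0.17752672620369203
edge dir yaw 4.6356567695903586 0.10917027116307186
butt [0.5356 0.2627 0.076 ] paddle yaw 3.8491979993726093 0.2949983857990414
side0 fr [0.4687 0.0052]
side0 fl [ 0.5733 -0.0031]
side0 br [0.4781 0.1778]
side0 bl [0.5872 0.1711]
side0 buttR [0.5248 0.2543]
side0 buttL [0.5463 0.2558]
side0 hR [ 0.5058 -0.0373]
side0 hL [ 0.5265 -0.0354]
edge [0.521  0.0011 0.06  ] back [0.5326 0.1745 0.06  ] yaw 3.8350020024779647 0.17378878225553968
edge dir yaw 4.569544387370485 0.10493222179607554
butt [0.5355 0.2551 0.076 ] paddle yaw 3.8097336305307494 0.2920520766540768
```

```bash
python3 -m creep '[[[-0.06,-0.007,0,-0.1,0],[-0.12,-0.014,0,-0.2,0],[-0.18,-0.021,0,-0.3,0],[-0.24,-0.028,0,-0.38,0],[-0.3,-0.035,0,-0.38,0],[-0.342,-0.041,0,-0.38,0],[-0.342,-0.041,0,-0.38,0],[-0.342,-0.041,0,-0.38,0]]]'
python3 - <<'E'
from h import *
np.set_printoptions(precision=4,suppress=True)
snap('wrist','wrist1')
for q in ['edge','paddle_butt','paddle_mid']:
    r=ctrl.spot_point('wrist',q); print(q,[(np.round(x['position'],4).tolist(),round(x['conf'],2)) for x in r[:2]])
print(ctrl.state())
E
```

```text
t: 2.25
position: [0.5405, 0.3308, 0.2052]
eef_rot: [-0.001, 0.037, 0.999, 0.0]
ft_force: [-0.0, -0.0, 0.1]
opening: 0.0175
edge []
paddle_butt [([0.5312, 0.2598, 0.0706], 0.65)]
paddle_mid [([0.5206, 0.0609, 0.0719], 0.85)]
{'t': 2.45, 'joint_positions': array([ 0.4407,  0.3644,  1.3721,  0.0003,  1.405 , -1.0591]), 'qvel': array([-0.0021,  0.0009, -0.003 , -0.0018, -0.0024, -0.0007]), 'tau': array([ -0.2623, -45.7094, -24.0472,   0.0096,   0.0681,   0.0018]), 'position': array([0.54  , 0.3316, 0.2058]), 'eef_rot': array([-0.    ,  0.0355,  0.9994,  0.0002]), 'ft_force': array([0.8202, 0.5031, 0.1108]), 'moment': array([ 0.0096, -0.0179,  0.0055]), 'opening': 0.0019413663674171268}
```

View pics/wrist1.png

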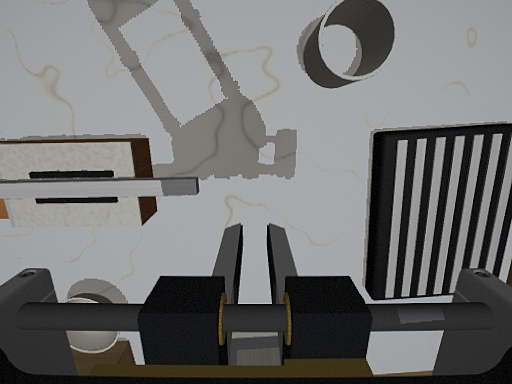

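The wrist view shows the butt's end at about (198,186), both rails, and the bench's back edge at about (155,180). The striped rack is clear of the fingers, to the right of column 370. I'll work out the butt position and the descent.

```bash
python3 - <<'E'
from h import *
np.set_printoptions(precision=4,suppress=True)
d=np.load('pics/wrist1.npz')
for p in [(198,178,.076),(198,193,.076),(10,182,.076),(10,194,.076),(163,178,.076),(163,193,.076),(135,141,.06),(142,226,.06),(372,130,.03),(372,298,.03),(30,171,.066),(116,171,.066),(38,203,.066),(116,203,.066)]: print(p,onz(d,*p))
print(proj(d,[.536,.261,.076]),proj(d,[.52,.06,.076]))
im=cv2.imread('pics/wrist1.png')[120:240,0:220];cv2.imwrite('pics/w1z.png',cv2.resize(im,None,fx=3.5,fy=3.5,interpolation=cv2.INTER_CUBIC))
E
```

```text
(198, 178, 0.076) [0.5233 0.2656 0.076 ]
(198, 193, 0.076) [0.5417 0.2631 0.076 ]
(10, 182, 0.076) [0.5109 0.0352 0.076 ]
(10, 194, 0.076) [0.5258 0.0301 0.076 ]
(163, 178, 0.076) [0.5202 0.224  0.076 ]
(163, 193, 0.076) [0.5386 0.2208 0.076 ]
(135, 141, 0.06) [0.4757 0.192  0.06  ]
(142, 226, 0.06) [0.5859 0.179  0.06  ]
(372, 130, 0.03) [0.4861 0.4892 0.03  ]
(372, 298, 0.03) [0.7471 0.5036 0.03  ]
(30, 171, 0.066) [0.5009 0.056  0.066 ]
(116, 171, 0.066) [0.5092 0.164  0.066 ]
(38, 203, 0.066) [0.5426 0.0533 0.066 ]
(116, 203, 0.066) [0.5499 0.1548 0.066 ]
[195.5901 188.5508] [ 31.4054 187.7228]
```

View pics/w1z.png

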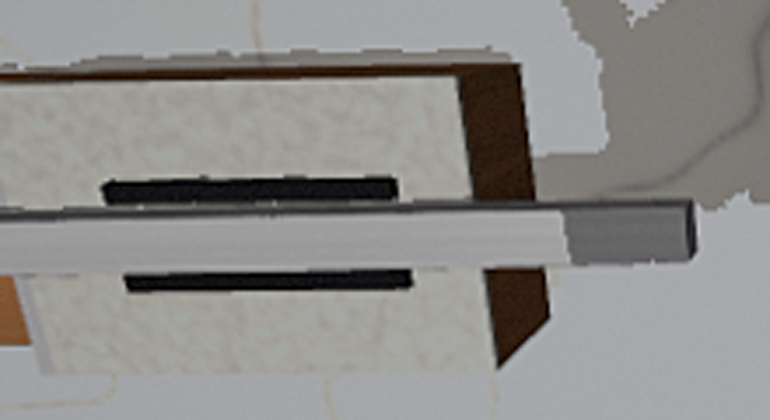

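```bash
python3 -m creep '[[[0,0,0.06,0,0],[0,0,0.115,0,0],[0,0,0.14,0,0],[0,-0.02,0.14,0,0],[0,-0.04,0.14,0,0],[0,-0.045,0.14,0,0],[0,-0.048,0.14,0,0],[0,-0.048,0.14,0,0]]]'
python3 -c "
from workcell import ctrl
for i in range(1): s=ctrl.state();print(s['position'],s['ft_force'])"
```

```text
t: 3.45
position: [0.5382, 0.2828, 0.0663]
eef_rot: [0.001, 0.037, 0.999, 0.0]
ft_force: [-0.1, 0.6, -0.5]
opening: 0.0006
[0.53818425 0.28276126 0.06632564] [-0.05738982  0.57477007 -0.47287506]
```

```bash
python3 -m creep '[[[0,-0.0025,0,0,0],[0,-0.005,0,0,0],[0,-0.0075,0,0,0],[0,-0.01,0,0,0],[0,-0.0125,0,0,0],[0,-0.015,0,0,0]]]'
python3 - <<'E'
from h import *
np.set_printoptions(precision=4,suppress=True)
print(ctrl.state()['ft_force'])
snap('side','side2');snap('scene','scene2');snap('wrist','wrist2')
for c in ['side','scene','wrist']:
  for q in ['paddle_butt','paddle_mid']:
    r=ctrl.spot_point(c,q); print(c,q,[(np.round(x['position'],4).tolist(),round(x['conf'],2)) for x in r[:2]])
E
```

```text
t: 4.2
position: [0.5367, 0.2682, 0.0655]
eef_rot: [0.0, 0.036, 0.999, 0.001]
ft_force: [0.5, 2.6, -1.1]
opening: 0.0005
[ 0.5467  2.6077 -1.0938]
side paddle_butt [([0.482, -0.3546, 0.0285], 0.7), ([0.5383, 0.2536, 0.0675], 0.65)]
side paddle_mid [([0.5198, 0.0574, 0.0718], 0.6)]
scene paddle_butt [([0.5361, 0.2561, 0.0663], 0.97)]
scene paddle_mid [([0.5199, 0.0553, 0.0679], 0.71)]
wrist paddle_butt [([0.5334, 0.2547, 0.0713], 0.69)]
wrist paddle_mid []
```

View pics/wrist2.png

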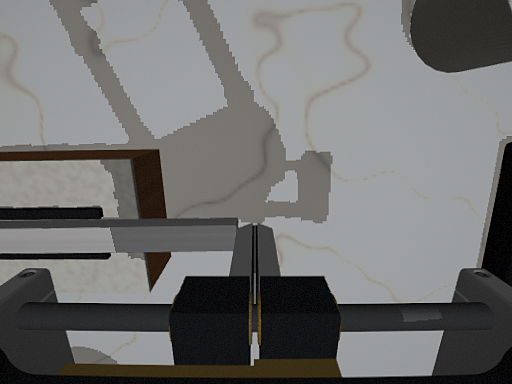

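```bash
python3 -m creep '[[[0,-0.0025,0,0,0],[0,-0.005,0,0,0],[0,-0.0075,0,0,0],[0,-0.01,0,0,0],[0,-0.0125,0,0,0],[0,-0.015,0,0,0],[0,-0.017,0,0,0],[0,-0.017,0,0,0],[0,-0.012,0,0,0],[0,-0.012,0,0,0]]]'
python3 - <<'E'
from h import *
np.set_printoptions(precision=4,suppress=True)
print(ctrl.state()['ft_force'])
snap('side','side3');snap('wrist','wrist3')
for c in ['side','wrist']:
  for q in ['paddle_butt','paddle_mid','edge']:
    r=ctrl.spot_point(c,q); print(c,q,[(np.round(x['position'],4).tolist(),round(x['conf'],2)) for x in r[:2]])
E
```

```text
t: 5.9
position: [0.5356, 0.2556, 0.0654]
eef_rot: [-0.0, 0.036, 0.999, -0.0]
ft_force: [-0.1, -0.6, 0.0]
opening: 0.0002
[-0.0908 -0.614   0.0233]
side paddle_butt [([0.536, 0.2372, 0.0671], 0.77)]
side paddle_mid [([0.5203, 0.0377, 0.0725], 0.74)]
side edge [([0.5177, 0.0046, 0.0643], 0.78)]
wrist paddle_butt [([0.5296, 0.2383, 0.0726], 0.65)]
wrist paddle_mid []
wrist edge []
```

View pics/wrist3.png

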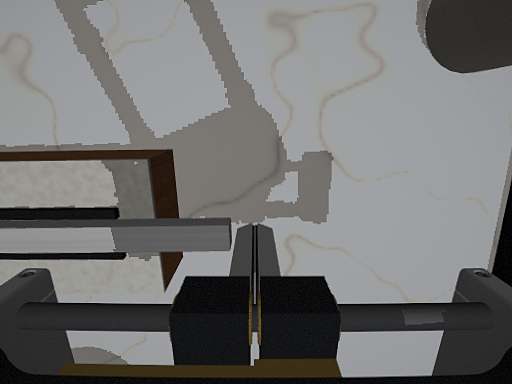

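View pics/side3.png

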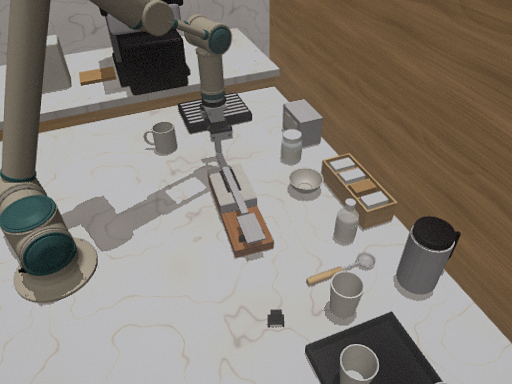

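The wrist picture shows a small gap between the butt (231,235) and the fingertip (240,235). The paddle is level and its middle is about 34 mm behind the edge. From here I'll use short push-and-release cycles.

```bash
cat > chk.py <<'E'
from h import *
import sys
n=sys.argv[1]
np.set_printoptions(precision=4,suppress=True)
s=ctrl.state()
w=snap('wrist','w_'+n)['img']; d=snap('side','s_'+n)['img']
cv2.imwrite(f'pics/c_{n}.png',cv2.cvtColor(np.hstack([cv2.resize(w[170:300,0:290],None,fx=1.4,fy=1.4),cv2.resize(d[140:270,180:300],(168,182))]),cv2.COLOR_RGB2BGR))
print('F',s['ft_force'],'tcp',s['position'],'t',s['t'])
for c in ['wrist','side']:
    r=ctrl.spot_point(c,'paddle_butt'); print(c,[(np.round(x['position'],4).tolist(),round(x['conf'],2)) for x in r[:1]])
E
python3 -m creep '[[[0,-0.004,0,0,0],[0,-0.007,0,0,0],[0,-0.009,0,0,0],[0,-0.009,0,0,0],[0,-0.004,0,0,0],[0,-0.004,0,0,0],[0,-0.004,0,0,0],[0,-0.004,0,0,0]]]'; python3 chk.py a
```

```text
t: 7.3
position: [0.5353, 0.2516, 0.0654]
eef_rot: [-0.0, 0.036, 0.999, -0.0]
ft_force: [0.4, -0.5, 0.6]
opening: 0.0004
F [ 0.3693 -0.5454  0.6145] tcp [0.5353 0.2516 0.0654] t 7.3
wrist [([0.5295, 0.2366, 0.0693], 0.81)]
side [([0.5389, 0.2328, 0.0673], 0.73)]
```

```bash
python3 -m creep '[[[0,-0.004,0,0,0],[0,-0.006,0,0,0],[0,-0.007,0,0,0],[0,-0.007,0,0,0],[0,-0.002,0,0,0],[0,-0.002,0,0,0],[0,-0.002,0,0,0],[0,-0.002,0,0,0]]]'; python3 chk.py b
```

```text
t: 8.5
position: [0.5352, 0.2496, 0.0654]
eef_rot: [-0.0, 0.036, 0.999, -0.0]
ft_force: [0.3, 0.0, -0.4]
opening: 0.0005
F [ 0.3427  0.0018 -0.4282] tcp [0.5352 0.2496 0.0654] t 8.5
wrist [([0.5301, 0.2349, 0.0712], 0.94)]
side [([0.534, 0.2325, 0.066], 0.59)]
```

View pics/c_b.png

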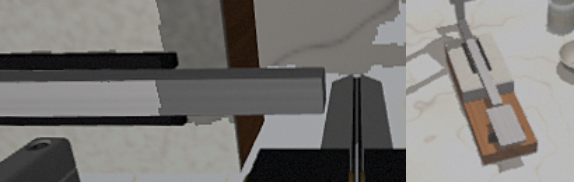

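```bash
sed -i "s/for c in \['wrist','side'\]/for c in ['wrist']/" chk.py; python3 -m creep '[[[0,-0.004,0,0,0],[0,-0.006,0,0,0],[0,-0.007,0,0,0],[0,-0.007,0,0,0],[0,-0.002,0,0,0],[0,-0.002,0,0,0],[0,-0.002,0,0,0],[0,-0.002,0,0,0]]]'; python3 chk.py c
```

```text
t: 9.7
position: [0.5351, 0.2476, 0.0654]
eef_rot: [-0.0, 0.036, 0.999, -0.0]
ft_force: [-0.5, -0.5, 1.2]
opening: 0.0004
F [-0.4937 -0.4722  1.1829] tcp [0.5351 0.2476 0.0654] t 9.7
wrist [([0.5287, 0.2299, 0.0711], 0.86)]
```

The butt's end is at crop (324,90) with a gap to the finger, and it's still level. Carrying on.

```bash
python3 -m creep '[[[0,-0.004,0,0,0],[0,-0.006,0,0,0],[0,-0.007,0,0,0],[0,-0.007,0,0,0],[0,-0.002,0,0,0],[0,-0.002,0,0,0],[0,-0.002,0,0,0],[0,-0.002,0,0,0]]]'; python3 chk.py d
```

```text
t: 10.85
position: [0.5349, 0.2456, 0.0654]
eef_rot: [-0.0, 0.036, 0.999, -0.0]
ft_force: [-0.3, 0.6, 0.3]
opening: 0.0005
F [-0.2863  0.6145  0.2724] tcp [0.5349 0.2456 0.0654] t 10.85
wrist [([0.5304, 0.2281, 0.0694], 0.96)]
```

```bash
python3 -m creep '[[[0,-0.004,0,0,0],[0,-0.006,0,0,0],[0,-0.007,0,0,0],[0,-0.007,0,0,0],[0,-0.002,0,0,0],[0,-0.002,0,0,0],[0,-0.002,0,0,0],[0,-0.002,0,0,0]]]'; python3 chk.py e
```

```text
t: 12.0
position: [0.5347, 0.2436, 0.0654]
eef_rot: [-0.0, 0.036, 0.999, -0.0]
ft_force: [-0.5, 0.1, -0.3]
opening: 0.0003
F [-0.5137  0.1116 -0.3119] tcp [0.5347 0.2436 0.0654] t 12.0
wrist [([0.5296, 0.2256, 0.0704], 0.79)]
```

```bash
python3 -m creep '[[[0,-0.004,0,0,0],[0,-0.006,0,0,0],[0,-0.007,0,0,0],[0,-0.007,0,0,0],[0,-0.002,0,0,0],[0,-0.002,0,0,0],[0,-0.002,0,0,0],[0,-0.002,0,0,0]]]'; python3 chk.py f
```

```text
t: 13.15
position: [0.5346, 0.2416, 0.0654]
eef_rot: [-0.0, 0.036, 0.999, -0.0]
ft_force: [-0.7, 1.4, -0.1]
opening: 0.0006
F [-0.7072  1.3517 -0.1279] tcp [0.5346 0.2416 0.0654] t 13.15
wrist [([0.5295, 0.2254, 0.0701], 0.79)]
```

```bash
python3 -m creep '[[[0,-0.004,0,0,0],[0,-0.006,0,0,0],[0,-0.007,0,0,0],[0,-0.007,0,0,0],[0,-0.002,0,0,0],[0,-0.002,0,0,0],[0,-0.002,0,0,0],[0,-0.002,0,0,0]]]'; python3 chk.py g
```

```text
t: 14.3
position: [0.5344, 0.2396, 0.0654]
eef_rot: [-0.0, 0.036, 0.999, -0.0]
ft_force: [0.0, 0.3, 0.2]
opening: 0.0006
F [0.0167 0.2726 0.1729] tcp [0.5344 0.2396 0.0654] t 14.3
wrist [([0.5315, 0.2225, 0.0701], 0.82)]
```

View pics/c_g.png

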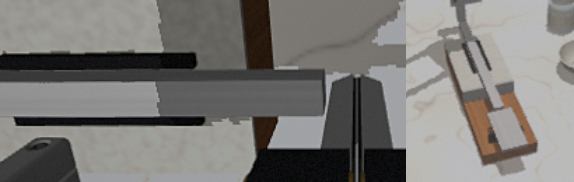

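The paddle is level and the release gap is the same (butt end at crop (324,90)).

```bash
python3 -m creep '[[[0,-0.004,0,0,0],[0,-0.006,0,0,0],[0,-0.007,0,0,0],[0,-0.007,0,0,0],[0,-0.002,0,0,0],[0,-0.002,0,0,0],[0,-0.002,0,0,0],[0,-0.002,0,0,0]]]'; python3 chk.py h
```

```text
t: 15.45
position: [0.5343, 0.2376, 0.0654]
eef_rot: [-0.0, 0.036, 0.999, -0.0]
ft_force: [-0.3, -0.1, -0.0]
opening: 0.0004
F [-0.2847 -0.0616 -0.0481] tcp [0.5343 0.2376 0.0654] t 15.45
wrist [([0.5324, 0.2225, 0.0706], 0.87)]
```

```bash
python3 -m creep '[[[0,-0.004,0,0,0],[0,-0.006,0,0,0],[0,-0.007,0,0,0],[0,-0.007,0,0,0],[0,-0.002,0,0,0],[0,-0.002,0,0,0],[0,-0.002,0,0,0],[0,-0.002,0,0,0]]]'; python3 chk.py i
```

```text
t: 16.6
position: [0.5341, 0.2356, 0.0654]
eef_rot: [-0.0, 0.036, 0.999, -0.0]
ft_force: [0.5, 0.2, -0.1]
opening: 0.0002
F [ 0.4963  0.1822 -0.1043] tcp [0.5341 0.2356 0.0654] t 16.6
wrist [([0.5299, 0.2177, 0.0959], 0.65)]
```

View pics/c_i.png

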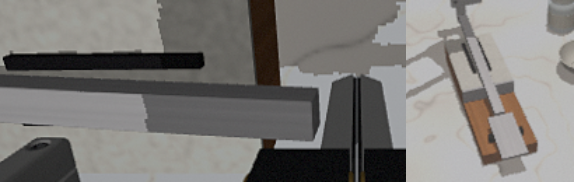

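```bash
python3 - <<'E'
import cv2
im=cv2.imread('pics/s_i.png')[130:270,180:300];cv2.imwrite('pics/s_i_z.png',cv2.resize(im,None,fx=4,fy=4,interpolation=cv2.INTER_CUBIC))
E
```

```text
(no output)
```

View pics/s_i_z.png

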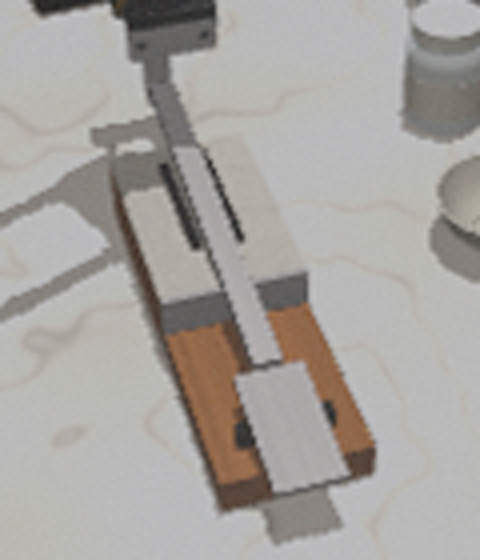

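The butt is up (crop (318,115)) and the side view shows the blade lying down over the rubber rest, so the paddle has tipped. I'll back straight away, rise and go to the clip.

```bash
python3 -m creep '[[[0,0.01,0,0,0],[0,0.03,0,0,0],[0,0.035,-0.02,0,0],[0,0.035,-0.08,0,0],[0,0.035,-0.14,0,0.03],[0.001,-0.025,-0.16,0,0.05],[0.002,-0.085,-0.16,0,0.05],[0.003,-0.145,-0.16,0,0.05],[0.005,-0.205,-0.16,0,0.05],[0.006,-0.265,-0.16,0,0.05],[0.007,-0.325,-0.16,0,0.05],[0.008,-0.385,-0.16,0,0.05],[0.01,-0.445,-0.15,0,0.05],[0.011,-0.505,-0.14,0,0.05],[0.012,-0.565,-0.12,0,0.05],[0.012,-0.578,-0.105,0,0.05],[0.012,-0.578,-0.105,0,0.05],[0.012,-0.578,-0.105,0,0.05]]]'
python3 - <<'E'
from h import *
np.set_printoptions(precision=4,suppress=True)
print(ctrl.state()['position'],ctrl.state()['joint_positions'])
snap('wrist','w4');snap('side','s4');snap('scene','c4')
for c in ['wrist','side','scene']:
  for q in ['clip_tab','paddle_butt','paddle_mid','edge','rest']:
    r=ctrl.spot_point(c,q); print(c,q,[(np.round(x['position'],4).tolist(),round(x['conf'],2)) for x in r[:1]])
E
```

```text
t: 19.0
position: [0.4811, -0.3381, 0.171]
eef_rot: [0.0, 0.036, 0.999, 0.0]
ft_force: [-0.4, -0.6, 0.1]
opening: 0.0497
[ 0.4811 -0.3381  0.171 ] [-0.7315  0.3159  1.5339  0.001   1.2917 -2.2313]
wrist clip_tab [([0.4787, -0.3591, 0.0292], 0.84)]
wrist paddle_butt []
wrist paddle_mid []
wrist edge []
wrist rest []
side clip_tab [([0.4833, -0.3593, 0.0323], 0.78)]
side paddle_butt [([0.5337, 0.2162, 0.0893], 0.88)]
side paddle_mid [([0.5182, 0.0176, 0.0696], 0.82)]
side edge [([0.5156, 0.0039, 0.0585], 0.77)]
side rest [([0.5142, -0.1159, 0.0277], 0.55)]
scene clip_tab []
scene paddle_butt [([0.5339, 0.2161, 0.0938], 0.9)]
scene paddle_mid [([0.5215, 0.0152, 0.0674], 0.95)]
scene edge [([0.5181, 0.0048, 0.0576], 0.79)]
scene rest [([0.5069, -0.1148, 0.03], 0.44)]
```

View pics/w4.png

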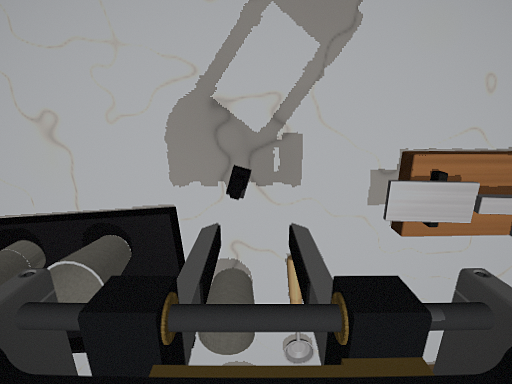

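View pics/s4.png

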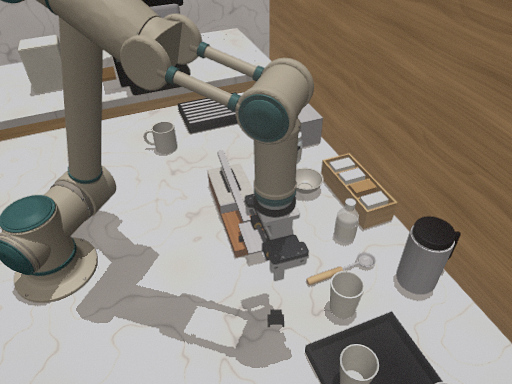

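The wrist view shows the clip at about (238,181), turned a little. The paddle is still tipped onto the rest on the right. I'll zoom in for the clip's yaw.

```bash
python3 - <<'E'
import cv2
im=cv2.imread('pics/w4.png')[150:220,200:280];im=cv2.convertScaleAbs(im,alpha=2.5,beta=10);cv2.imwrite('pics/w4_z.png',cv2.resize(im,None,fx=8,fy=8,interpolation=cv2.INTER_CUBIC))
E
```

```text
(no output)
```

View pics/w4_z.png

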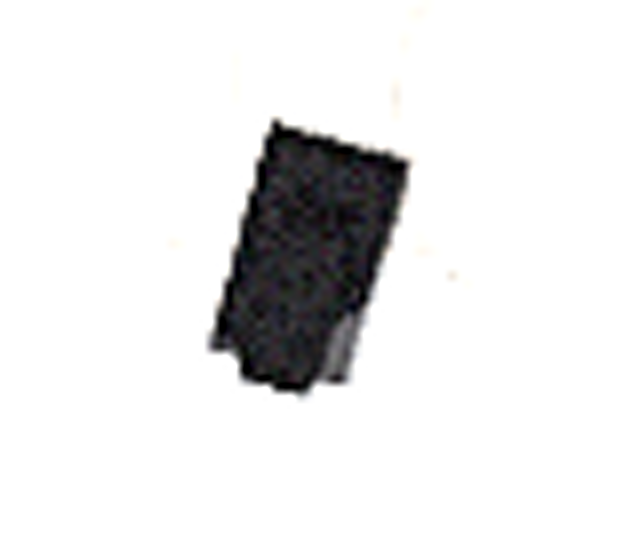

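```bash
python3 - <<'E'
from h import *
np.set_printoptions(precision=4,suppress=True)
im=cv2.imread('pics/w4.png')[155:210,210:270].astype(float);print(im.min())
o=np.clip((im-5)*6,0,255).astype(np.uint8);cv2.imwrite('pics/w4_y.png',cv2.resize(o,None,fx=10,fy=10,interpolation=cv2.INTER_CUBIC))
d=np.load('pics/w4.npz')
f=lambda u,v,z:onz(d,200+u/8-.4,150+v/8-.4,z)
a,b,c=f(275,122,.015),f(410,160,.015),f(212,348,.015)
print('z15',a,b,c,'yaw',np.degrees(np.arctan2(*(b-a)[:2])),np.linalg.norm(b-a), np.degrees(np.arctan2(-(c-a)[1],(c-a)[0])),np.linalg.norm(c-a))
a,b,c=f(275,122,.0),f(410,160,.0),f(212,348,.0)
print('z0',a,b,c,'yaw',np.degrees(np.arctan2(*(b-a)[:2])),np.linalg.norm(b-a), np.degrees(np.arctan2(-(c-a)[1],(c-a)[0])),np.linalg.norm(c-a))
# predicted outline
import math
for yaw in [15,20,25]:
  th=math.radians(yaw);ey=np.array([math.sin(th),math.cos(th),0]);ex=np.array([math.cos(th),-math.sin(th),0])
  for nm,hx,hy,z in [('leg bottoms',19,12,0),('bridge top',19,12,15),('tab top',13,6,45)]:
    pp=[proj(d,np.array([.481,-.358,z/1e3])+sx*hx/1e3*ex+sy*hy/1e3*ey) for sx,sy in [(-1,-1),(-1,1),(1,1),(1,-1)]]
    print(yaw,nm,[((p-[200,150]+.4)*8).round().tolist() for p in pp])
E
```

```text
0.0
z15 [ 0.4564 -0.3615  0.015 ] [ 0.464  -0.3406  0.015 ] [ 0.4929 -0.3753  0.015 ] yaw 20.09863170775331 0.022290254902232656 20.688809184461604 0.03905898476175884
z0 [ 0.459  -0.3628  0.    ] [ 0.467 -0.341  0.   ] [ 0.4972 -0.3773  0.    ] yaw 20.098631707753388 0.023285926718430563 20.688809184461718 0.04080369026051432
15 leg bottoms [[264.0, 126.0], [406.0, 153.0], [365.0, 367.0], [227.0, 341.0]]
15 bridge top [[257.0, 143.0], [405.0, 171.0], [362.0, 393.0], [219.0, 367.0]]
15 tab top [[274.0, 229.0], [355.0, 244.0], [324.0, 409.0], [245.0, 395.0]]
20 leg bottoms [[275.0, 122.0], [415.0, 161.0], [355.0, 370.0], [219.0, 334.0]]
20 bridge top [[269.0, 139.0], [414.0, 180.0], [351.0, 397.0], [210.0, 359.0]]
20 tab top [[282.0, 228.0], [361.0, 249.0], [316.0, 411.0], [239.0, 390.0]]
25 leg bottoms [[287.0, 119.0], [422.0, 170.0], [344.0, 373.0], [212.0, 325.0]]
25 bridge top [[280.0, 136.0], [421.0, 189.0], [340.0, 400.0], [202.0, 350.0]]
25 tab top [[291.0, 227.0], [368.0, 255.0], [307.0, 412.0], [232.0, 385.0]]
```

View pics/w4_y.png

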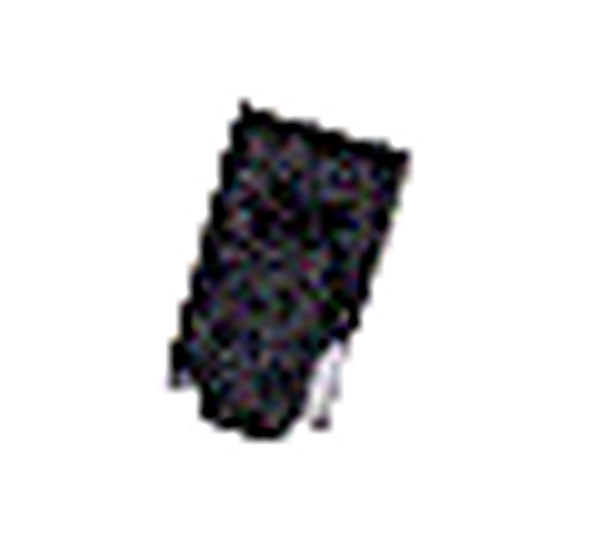

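Both the back-projection and the predicted outline give a clip yaw of 20° at about (0.480, -0.359). Now turn to that angle, go down and grip.

```bash
python3 -m creep '[[[0,-0.011,0,0.14,0.05],[0,-0.021,0.03,0.278,0.05],[0,-0.021,0.08,0.278,0.05],[0,-0.021,0.08,0.278,0.05]]]'
python3 - <<'E'
from h import *
np.set_printoptions(precision=4,suppress=True)
w=snap('wrist','w5')['img']
r=ctrl.spot_point('wrist','clip_tab'); print([(np.round(x['position'],4).tolist(),round(x['conf'],2)) for x in r[:1]])
print(ctrl.state()['position'])
o=np.clip((w[150:320,150:350].astype(float)-5)*3,0,255).astype(np.uint8)[:,:,::-1];cv2.imwrite('pics/w5_z.png',cv2.resize(o,None,fx=3.5,fy=3.5,interpolation=cv2.INTER_CUBIC))
E
```

```text
t: 20.4
position: [0.4762, -0.3585, 0.087]
eef_rot: [-0.004, 0.175, 0.985, 0.003]
ft_force: [0.1, 0.1, 0.4]
opening: 0.0502
[([0.4776, -0.359, 0.0277], 0.88)]
[ 0.4791 -0.361   0.0912]
```

View pics/w5_z.png

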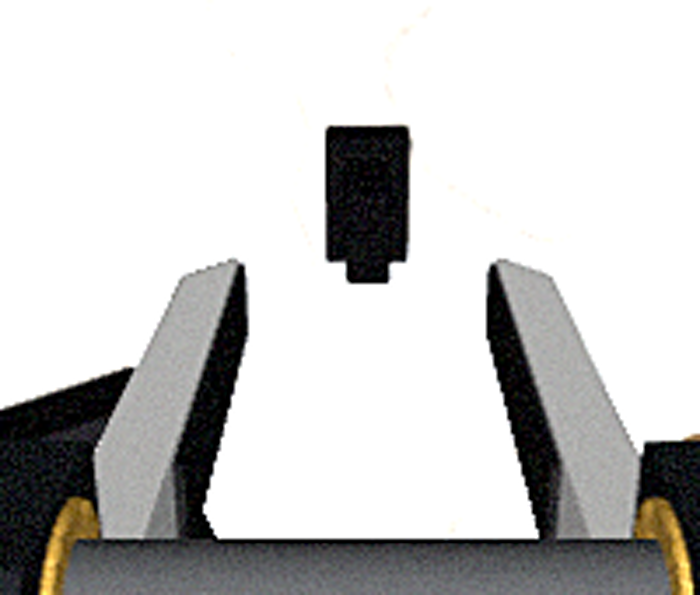

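```bash
python3 - <<'E'
from h import *
np.set_printoptions(precision=4,suppress=True)
from scipy.spatial.transform import Rotation as R
s=ctrl.state();q=s['eef_rot'];Rt=R.from_quat([q[1],q[2],q[3],q[0]]).as_matrix()
d=np.load('pics/w5.npz')
for nm,u,v,z in [('tab far',367,283,.045),('bridge/leg near',367,127,0.0),('bridge far',367,261,.015)]:
    p=onz(d,150+u/3.5-.4,150+v/3.5-.4,z);print(nm,p,'tool',Rt.T@(p-s['position']))
print(s['position'],q)
E
```

```text
tab far [ 0.4911 -0.363   0.045 ] tool [-0.0119  0.0022  0.0462]
bridge/leg near [ 0.4629 -0.3525  0.    ] tool [0.0182 0.0024 0.0912]
bridge far [ 0.4971 -0.3651  0.015 ] tool [-0.0182  0.0023  0.0762]
[ 0.4791 -0.361   0.0912] [ 0.0002  0.1744  0.9847 -0.0001]
```

```bash
python3 -m creep '[[[0,0.002,0.04,0,0.05],[0,0.002,0.065,0,0.05],[0,0.002,0.071,0,0.05],[0,0.002,0.071,0,0.05],[0,0.002,0.071,0,0.02],[0,0.002,0.071,0,0.0],[0,0.002,0.071,0,0],[0,0.002,0.071,0,0],[0,0.002,0.071,0,0]]]'
```

```text
t: 21.62
position: [0.4794, -0.3589, 0.0195]
eef_rot: [0.0, 0.175, 0.985, 0.0]
ft_force: [-0.9, 0.2, 1.8]
opening: 0.012
```

Gripped at 12 mm. I'll lift it and carry it to hover above the edge.

```bash
python3 -m creep '[[[0,0,-0.02,0,0],[0,0,-0.07,0,0],[0,0,-0.12,0,0],[0.012,0.05,-0.14,-0.07,0],[0.025,0.1,-0.14,-0.14,0],[0.038,0.155,-0.14,-0.21,0],[0.051,0.21,-0.14,-0.278,0],[0.065,0.265,-0.14,-0.278,0],[0.077,0.315,-0.14,-0.278,0],[0.085,0.345,-0.14,-0.278,0],[0.0875,0.3545,-0.14,-0.278,0],[0.0875,0.3545,-0.14,-0.278,0],[0.0875,0.3545,-0.14,-0.278,0]]]'
python3 - <<'E'
from h import *
np.set_printoptions(precision=4,suppress=True)
s=ctrl.state();print(s['position'],s['eef_rot'],s['opening'],s['ft_force'],s['joint_positions'])
snap('wrist','w6');snap('side','s6');snap('scene','c6')
for c in ['wrist','side','scene']:
  for q in ['clip_tab','paddle_butt','paddle_mid','edge','rest']:
    r=ctrl.spot_point(c,q); print(c,q,[(np.round(x['position'],4).tolist(),round(x['conf'],2)) for x in r[:1]])
E
```

```text
t: 23.25
position: [0.5191, 0.0029, 0.1594]
eef_rot: [-0.0, 0.037, 0.999, -0.0]
ft_force: [-0.7, -0.9, -1.0]
opening: 0.0115
[0.5191 0.0029 0.1594] [-0.0001  0.037   0.9993 -0.0003] 0.011526862317330432 [-0.6915 -0.8765 -0.9603] [-0.128   0.2236  1.6972 -0.0007  1.2209 -1.6246]
wrist clip_tab [([0.5211, 0.0026, 0.1665], 0.88)]
wrist paddle_butt [([0.532, 0.2165, 0.0934], 0.64)]
wrist paddle_mid [([0.5174, 0.0188, 0.0721], 0.67)]
wrist edge [([0.5196, 0.0031, 0.0551], 0.9)]
wrist rest []
side clip_tab [([0.7681, -0.1825, -0.0008], 0.74)]
side paddle_butt [([0.5334, 0.2154, 0.0897], 0.78)]
side paddle_mid [([0.5178, 0.0182, 0.0723], 0.91)]
side edge [([0.5186, 0.0049, 0.0645], 0.58)]
side rest [([0.5133, -0.1172, 0.028], 0.53)]
scene clip_tab []
scene paddle_butt [([0.5378, 0.2174, 0.0894], 0.67)]
scene paddle_mid [([0.521, 0.0198, 0.0687], 0.82)]
scene edge [([0.518, 0.003, 0.0593], 0.62)]
scene rest [([0.5105, -0.1158, 0.0287], 0.4)]
```

View pics/w6.png

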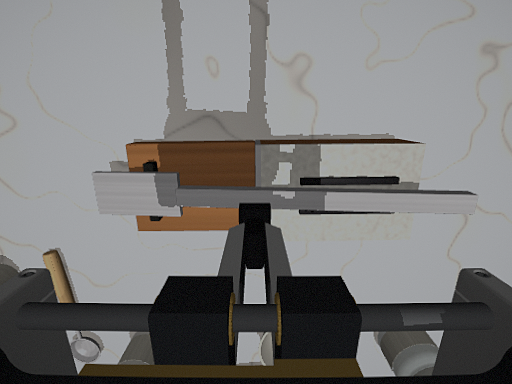

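The wrist view shows the clip between the fingers at (255,212), with the handle passing under it at rows 187-208. The steel edge is at about column 256. I'll zoom in for the final alignment.

```bash
python3 - <<'E'
import cv2
im=cv2.imread('pics/w6.png')[130:250,180:340];cv2.imwrite('pics/w6_z.png',cv2.resize(im,None,fx=5,fy=5,interpolation=cv2.INTER_CUBIC))
im=cv2.imread('pics/s6.png')[120:280,170:310];cv2.imwrite('pics/s6_z.png',cv2.resize(im,None,fx=3.7,fy=3.7,interpolation=cv2.INTER_CUBIC))
E
```

```text
(no output)
```

View pics/w6_z.png

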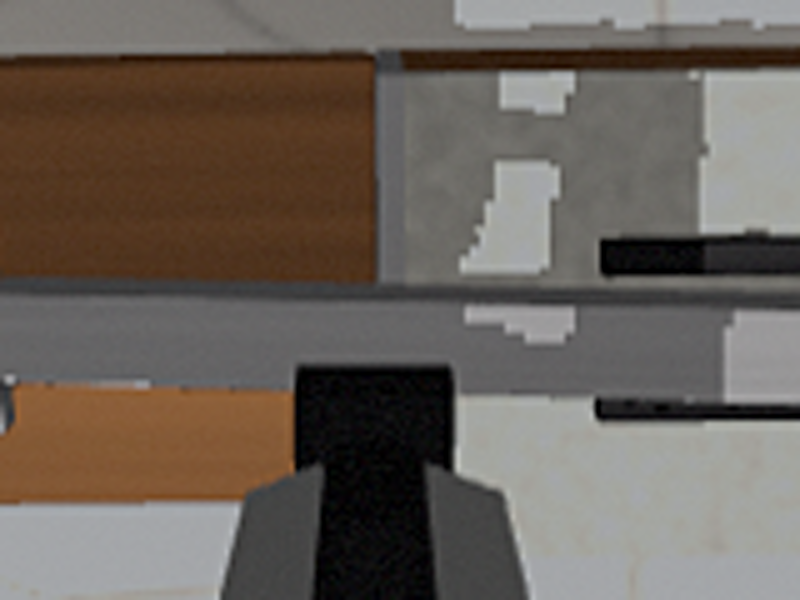

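View pics/s6_z.png

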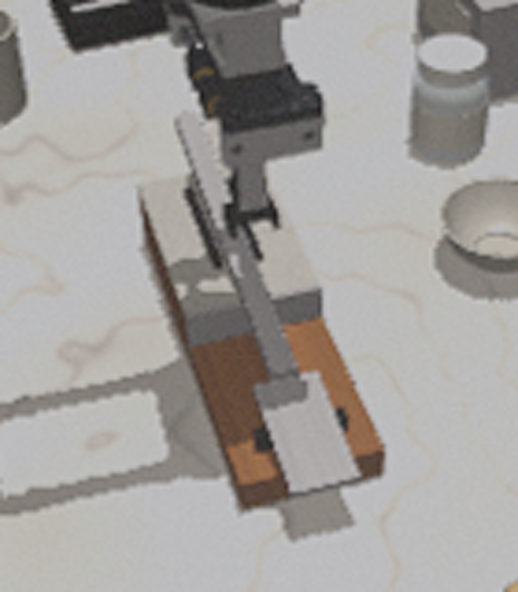

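```bash
python3 - <<'E'
from h import *
np.set_printoptions(precision=4,suppress=True)
from scipy.spatial.transform import Rotation as R
s=ctrl.state();q=s['eef_rot'];Rt=R.from_quat([q[1],q[2],q[3],q[0]]).as_matrix()
d=np.load('pics/w6.npz')
for nm,u,v,z in [('edge a',376,70,.06),('edge b',376,280,.06),('handle near @edge',376,294,.076),('handle far @edge',376,389,.076),('handle near L',20,289,.076-.009),('handle far L',20,381,.076-.009),('near R',700,303,.083),('far R',700,399,.083),
  ('clip brL',296,369,.1548),('clip brR',453,369,.1548)]:
    p=onz(d,180+u/5-.4,130+v/5-.4,z);print(nm,p,'tool',Rt.T@(p-s['position']))
print(s['position'],q,s['t'])
E
```

```text
edge a [0.4637 0.0081 0.06  ] tool [ 0.0555 -0.0002  0.0995]
edge b [0.5085 0.0047 0.06  ] tool [ 0.0106 -0.0003  0.0995]
handle near @edge [0.5072 0.0048 0.076 ] tool [ 0.0119 -0.0003  0.0835]
handle far @edge [0.5277 0.0033 0.076 ] tool [-0.0087 -0.0003  0.0835]
handle near L [ 0.503  -0.0704  0.067 ] tool [ 0.0106 -0.0756  0.0925]
handle far L [ 0.5234 -0.0735  0.067 ] tool [-0.0099 -0.0772  0.0925]
near R [0.5119 0.0694 0.083 ] tool [0.0119 0.0644 0.0765]
far R [0.5323 0.0693 0.083 ] tool [-0.0085  0.0658  0.0765]
clip brL [ 0.496  -0.0061  0.1548] tool [ 0.0223 -0.012   0.0047]
clip brR [0.4977 0.0167 0.1548] tool [0.0222 0.0109 0.0047]
[0.5191 0.0042 0.1595] [0.0001 0.0363 0.9993 0.    ] 24.15
```

```bash
python3 -m creep '[[[0.002,0,0.02,0,0],[0.002,0,0.042,0,0],[0.002,0,0.053,0,0],[0.002,0,0.055,0,0],[0.002,0,0.055,0,0]]]'
python3 - <<'E'
from h import *
np.set_printoptions(precision=4,suppress=True)
s=ctrl.state();print(s['position'],s['ft_force'])
w=snap('wrist','w7')['img'];sd=snap('side','s7')['img'];sc=snap('scene','c7')['img']
cv2.imwrite('pics/w7_z.png',cv2.resize(cv2.convertScaleAbs(w[130:270,170:350],alpha=1.6)[:,:,::-1],None,fx=4.2,fy=4.2,interpolation=cv2.INTER_CUBIC))
cv2.imwrite('pics/x7_z.png',np.hstack([cv2.resize(sd[160:260,190:290],(400,400),interpolation=cv2.INTER_CUBIC),cv2.resize(sc[140:240,220:320],(400,400),interpolation=cv2.INTER_CUBIC)])[:,:,::-1])
E
```

```text
t: 24.78
position: [0.5176, 0.0043, 0.1049]
eef_rot: [0.0, 0.036, 0.999, -0.0]
ft_force: [-0.4, 0.2, 0.0]
opening: 0.0121
[0.5176 0.0043 0.1049] [-0.4159  0.2103  0.0002]
```

View pics/w7_z.png

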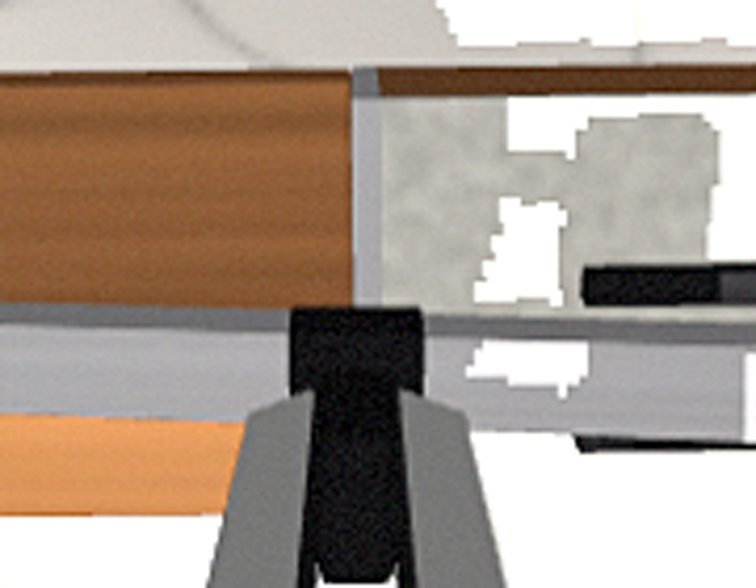

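View pics/x7_z.png

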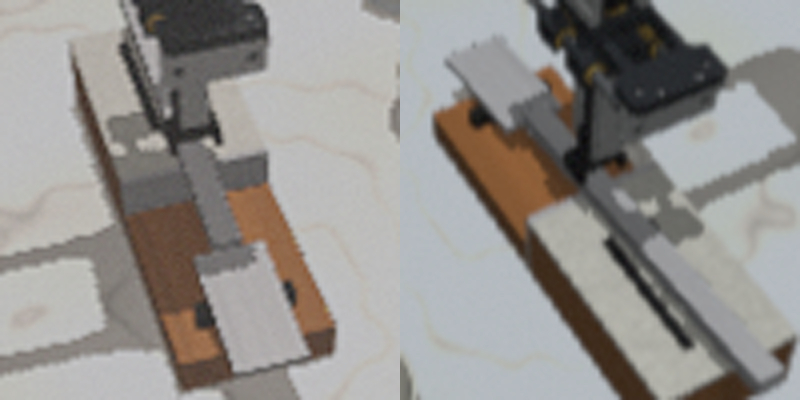

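```bash
python3 - <<'E'
from h import *
np.set_printoptions(precision=4,suppress=True)
d=np.load('pics/w7.npz')
from scipy.spatial.transform import Rotation as R
Rt=R.from_quat([.0363,.9993,0,0]).as_matrix();P=np.array([.5176,.0043,.1049])
P=d['cam_to_world'][:3,3]-Rt@np.array([.0847,.0004,-.1792])
print(P)
for nm,u,v,z in [('edge',354,200,.06),('handle near',356,333,.076),('handle far',356,427,.076),('clip L',290,311,.0854),('clip R',422,311,.0854),('tab top far',356,580,.0854+.045)]:
    p=onz(d,170+u/4.2-.4,130+v/4.2-.4,z);print(nm,'tool',Rt.T@(p-P))
E
```

```text
[0.5177 0.0045 0.1055]
edge tool [ 0.0326 -0.      0.0455]
handle near tool [0.0094 0.0004 0.0295]
handle far tool [-0.0108  0.0004  0.0295]
clip L tool [ 0.0172 -0.012   0.0201]
clip R tool [0.0172 0.0128 0.0201]
tab top far tool [-0.0122  0.0004 -0.0249]
```

The clip and handle line up to within about 1 mm, and the edge is under the clip's centre to within 0.5 mm. Lowering onto the handle.

```bash
python3 -m creep '[[[0,0,0.006,0,0],[0,0,0.011,0,0],[0,0,0.014,0,0],[0,0,0.0155,0,0],[0,0,0.0165,0,0],[0,0,0.0165,0,0]]]'
python3 -m creep '[[[0,0,0.0005,0,0],[0,0,0.001,0,0],[0,0,0.001,0,0]]]'
```

```text
t: 25.68
position: [0.5171, 0.0043, 0.0879]
eef_rot: [0.0, 0.036, 0.999, 0.0]
ft_force: [-0.0, -0.3, -1.4]
opening: 0.0119
t: 26.05
position: [0.5171, 0.0043, 0.087]
eef_rot: [-0.0, 0.036, 0.999, 0.0]
ft_force: [1.2, 0.3, -0.3]
opening: 0.0118
```

```bash
python3 -m creep '[[[0,0,0.0005,0,0],[0,0,0.001,0,0],[0,0,0.001,0,0]]]'; python3 -c "
from workcell import ctrl
for i in range(3): ctrl.capture('wrist');print(ctrl.state()['ft_force'],ctrl.state()['position'])"
```

```text
t: 26.42
position: [0.5171, 0.0042, 0.086]
eef_rot: [0.0, 0.036, 0.999, -0.0]
ft_force: [-0.0, -0.2, -0.4]
opening: 0.0115
[ 0.72681544 -0.00668911 -0.60778634] [0.51703151 0.00417837 0.085858  ]
[-0.32665518 -0.4939805   0.04760704] [0.51698137 0.00419907 0.08582253]
[-0.87411886 -0.30211175 -0.69426221] [0.51694246 0.00418965 0.08580844]
```

```bash
python3 -m creep '[[[0,0,0.0005,0,0],[0,0,0.001,0,0],[0,0,0.001,0,0]]]'; python3 -c "
from workcell import ctrl
for i in range(2): ctrl.capture('wrist');print(ctrl.state()['ft_force'],ctrl.state()['position'])"
```

```text
t: 26.95
position: [0.5171, 0.0045, 0.0855]
eef_rot: [0.0, 0.036, 0.999, 0.0]
ft_force: [-1.7, 0.6, 5.5]
opening: 0.012
[-2.00190929  0.65715036  6.71460328] [0.5170577  0.00450186 0.0854776 ]
[-0.38020457  1.15962952  5.33574718] [0.51704145 0.00451008 0.08547397]
```

```bash
python3 -m creep '[[[0,0,-0.0008,0,0],[0,0,-0.0008,0,0]]]'
python3 - <<'E'
from h import *
np.set_printoptions(precision=4,suppress=True)
print(ctrl.state()['ft_force'])
w=snap('wrist','w8')['img'];sd=snap('side','s8')['img'];sc=snap('scene','c8')['img']
print(ctrl.state()['ft_force'])
print([ (c,np.round(ctrl.spot_point(c,'paddle_butt')[0]['position'],4)) for c in ['side','scene']])
cv2.imwrite('pics/x8_z.png',np.hstack([cv2.resize(sd[150:250,190:290],(400,400),interpolation=cv2.INTER_CUBIC),cv2.resize(sc[140:240,220:320],(400,400),interpolation=cv2.INTER_CUBIC)])[:,:,::-1])
E
```

```text
t: 27.3
position: [0.5172, 0.0041, 0.0857]
eef_rot: [0.0, 0.036, 0.999, -0.0]
ft_force: [-0.2, -0.0, 0.5]
opening: 0.0116
[-0.1873 -0.022   0.5069]
[0.3268 0.5067 1.1689]
[('side', array([0.5341, 0.2156, 0.0717])), ('scene', array([0.5341, 0.2201, 0.0719]))]
```

View pics/x8_z.png

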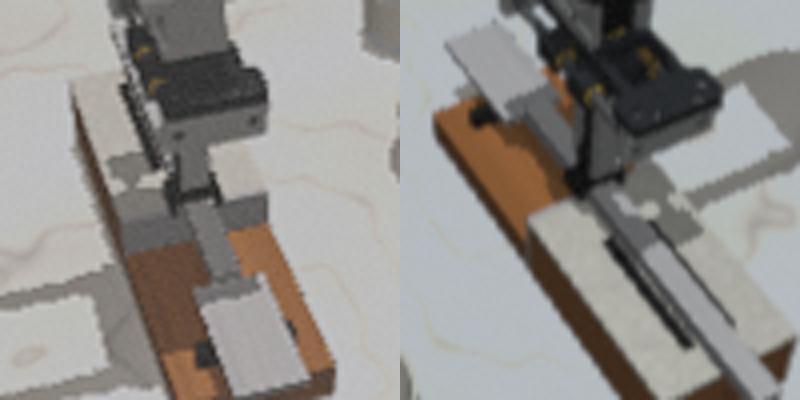

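View pics/w8.png

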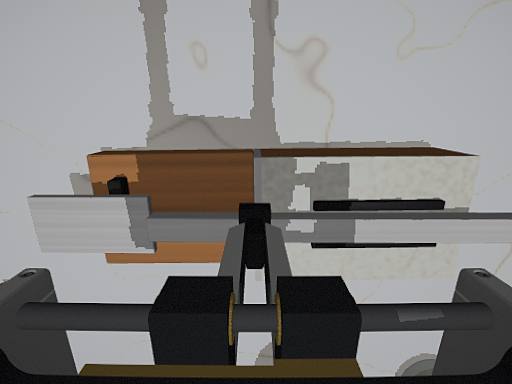

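Pressing at the clip's back end levelled the paddle (butt z is about 0.072 in both views). I'll raise the clip clear and check that the paddle tips again by itself before releasing at bare contact.

```bash
python3 -m creep '[[[0,0,-0.001,0,0],[0,0,-0.003,0,0],[0,-0.001,-0.003,0,0],[0,-0.001,-0.003,0,0],[0,-0.001,-0.003,0,0],[0,-0.001,-0.003,0,0]]]'
cat > v.py <<'E'
from h import *
import sys
n=sys.argv[1]
np.set_printoptions(precision=4,suppress=True)
s=ctrl.state();print(s['ft_force'],s['position'],s['t'])
w=snap('wrist','w'+n)['img'];sd=snap('side','s'+n)['img'];sc=snap('scene','c'+n)['img']
print([ (c,q,[(np.round(r['position'],4).tolist(),round(r['conf'],2)) for r in ctrl.spot_point(c,q)[:1]]) for c in ['side','scene','wrist'] for q in sys.argv[2:]])
f=lambda i:cv2.resize(i,(390,390),interpolation=cv2.INTER_CUBIC)
cv2.imwrite(f'pics/x{n}_z.png',np.hstack([f(sd[150:250,190:290]),f(sc[140:240,220:320])])[:,:,::-1])
E
python3 v.py 9 paddle_butt
```

```text
t: 28.3
position: [0.517, 0.0033, 0.0887]
eef_rot: [-0.0, 0.036, 0.999, 0.0]
ft_force: [0.1, -0.8, -1.6]
opening: 0.012
[ 0.0975 -0.7674 -1.6305] [0.517  0.0033 0.0887] 28.3
[('side', 'paddle_butt', [([0.5351, 0.2162, 0.085], 0.89)]), ('scene', 'paddle_butt', [([0.5361, 0.2193, 0.0893], 0.75)]), ('wrist', 'paddle_butt', [])]
```

View pics/w9.png

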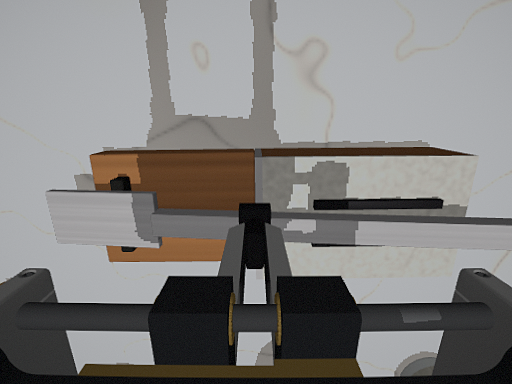

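```bash
python3 -m creep '[[[0,0,-0.001,0,0],[0,0,-0.001,0,0],[0,0,-0.001,0,0]]]';python3 v.py 10 paddle_butt paddle_mid; python3 - <<'E'
import cv2,numpy as np
a=[cv2.imread(f'pics/{n}.png') for n in ['w8','w9','w10']]
cv2.imwrite('pics/cmp.png',np.vstack([cv2.resize(i[170:260,0:500],(800,144)) for i in a]))
E
```

```text
t: 28.98
position: [0.517, 0.0033, 0.0898]
eef_rot: [0.0, 0.036, 0.999, 0.0]
ft_force: [0.1, -0.7, -0.9]
opening: 0.0119
[ 0.0904 -0.6704 -0.8804] [0.517  0.0033 0.0898] 28.975
[('side', 'paddle_butt', [([0.5348, 0.2147, 0.0884], 0.74)]), ('side', 'paddle_mid', [([0.5179, 0.0188, 0.073], 0.67)]), ('scene', 'paddle_butt', [([0.5331, 0.2187, 0.0913], 0.82)]), ('scene', 'paddle_mid', [([0.5185, 0.0166, 0.0695], 0.61)]), ('wrist', 'paddle_butt', []), ('wrist', 'paddle_mid', [([0.5197, 0.0152, 0.071], 0.66)])]
```

View pics/cmp.png

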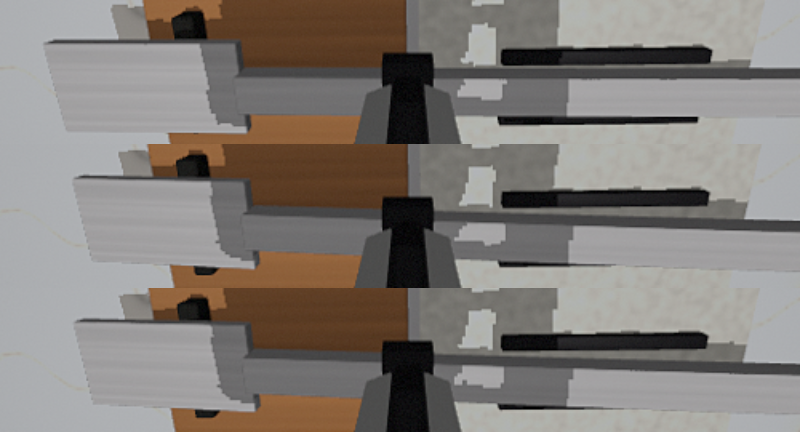

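View pics/x10_z.png

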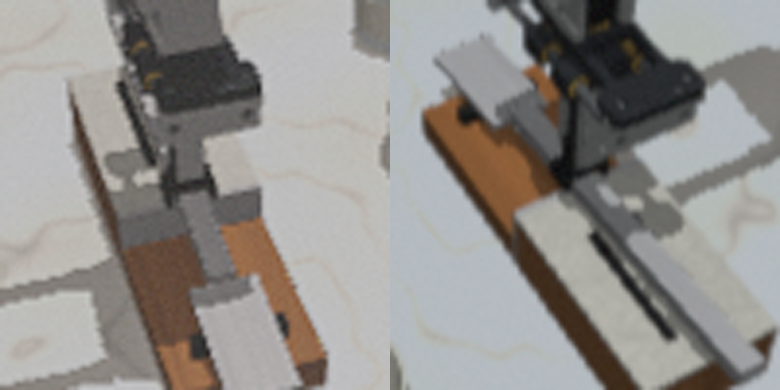

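The three strips show that pressing had lifted the blade (top). In the middle and bottom strips it's fully tipped again. I'll go down to about 1 mm above contact and release there.

```bash
python3 -m creep '[[[0,0,0.0008,0,0],[0,0,0.0016,0,0],[0,0,0.0016,0,0],[0,0,0.0016,0,0.014],[0,0,0.0016,0,0.018],[0,0,0.0016,0,0.024],[0,0,0.0016,0,0.032],[0,0,0.0016,0,0.04],[0,0,0.0016,0,0.04],[0,0,0.0016,0,0.04]]]';python3 v.py 11 paddle_butt clip_tab
```

```text
t: 30.68
position: [0.517, 0.0033, 0.0882]
eef_rot: [0.0, 0.036, 0.999, 0.0]
ft_force: [-0.1, -0.3, 0.3]
opening: 0.0398
[-0.0623 -0.3332  0.2986] [0.517  0.0033 0.0882] 30.675
[('side', 'paddle_butt', [([0.5345, 0.2136, 0.0905], 0.88)]), ('side', 'clip_tab', [([0.5198, 0.0071, 0.0949], 0.57)]), ('scene', 'paddle_butt', [([0.5338, 0.2213, 0.089], 0.96)]), ('scene', 'clip_tab', [([0.5142, 0.0032, 0.0958], 0.56)]), ('wrist', 'paddle_butt', []), ('wrist', 'clip_tab', [([0.5157, 0.0016, 0.0926], 0.89)])]
```

View pics/w11.png

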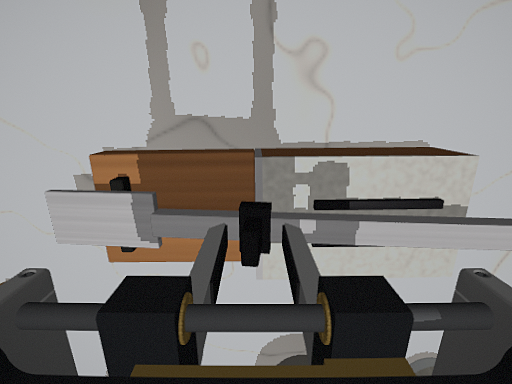

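View pics/x11_z.png

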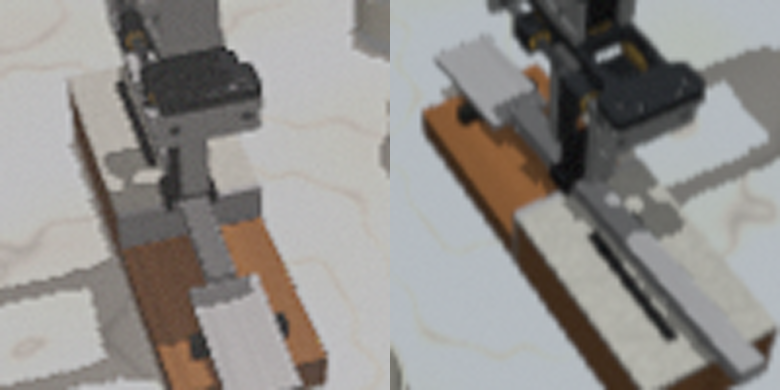

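The clip sits astride with its tab leaning along the handle, fingers clear on both sides at (215,230) and (295,230), and the paddle is still tipped. Withdrawing straight up.

```bash
python3 -m creep '[[[0,0,-0.01,0,0.04],[0,0,-0.03,0,0.04],[0,0,-0.06,0,0.04],[0,0,-0.1,0,0.04],[0,0,-0.11,0,0.04],[0,0,-0.11,0,0.04]]]';python3 v.py 12 paddle_butt paddle_mid clip_tab edge
python3 - <<'E'
import cv2
im=cv2.imread('pics/w12.png')[120:260,150:350];cv2.imwrite('pics/w12_z.png',cv2.resize(cv2.convertScaleAbs(im,alpha=1.8,beta=8),None,fx=4,fy=4,interpolation=cv2.INTER_CUBIC))
E
```

```text
t: 31.88
position: [0.5171, 0.0033, 0.1985]
eef_rot: [0.001, 0.036, 0.999, -0.0]
ft_force: [0.2, -0.1, -1.0]
opening: 0.0401
[ 0.2195 -0.1224 -0.9506] [0.5171 0.0033 0.1985] 31.875
[('side', 'paddle_butt', [([0.5342, 0.2152, 0.0887], 0.67)]), ('side', 'paddle_mid', [([0.5166, 0.02, 0.071], 0.86)]), ('side', 'clip_tab', [([0.5183, 0.0062, 0.0944], 0.53)]), ('side', 'edge', [([0.5182, 0.0049, 0.0593], 0.73)]), ('scene', 'paddle_butt', [([0.5359, 0.2172, 0.0926], 0.74)]), ('scene', 'paddle_mid', [([0.5195, 0.0167, 0.0669], 0.71)]), ('scene', 'clip_tab', [([0.5134, 0.0006, 0.0955], 0.61)]), ('scene', 'edge', [([0.5171, 0.0033, 0.057], 0.86)]), ('wrist', 'paddle_butt', [([0.5314, 0.2193, 0.0963], 0.8)]), ('wrist', 'paddle_mid', [([0.5175, 0.0176, 0.0723], 0.91)]), ('wrist', 'clip_tab', [([0.5171, 0.0026, 0.0947], 0.64)]), ('wrist', 'edge', [([0.514, -0.0011, 0.0534], 0.62)])]
```

View pics/w12_z.png

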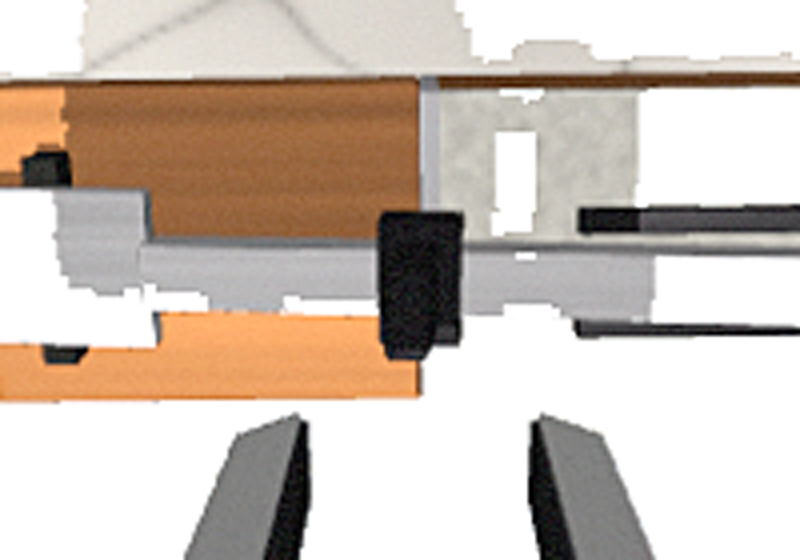

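View pics/x12_z.png

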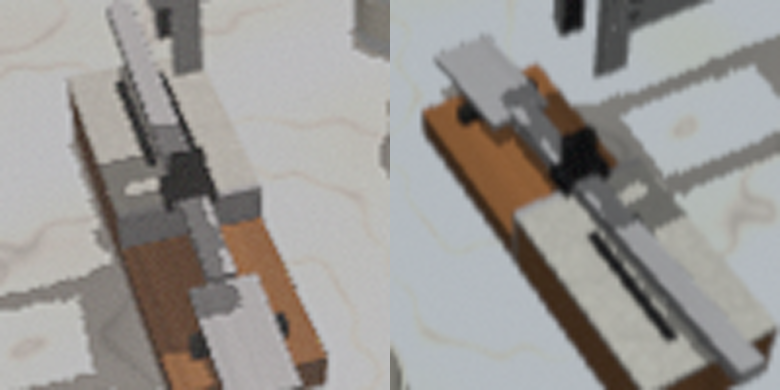

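In the wrist zoom the clip spans columns 380-463, centred on the edge at column 420. Its tab z is about 0.095 against 0.0957 expected when fully seated. The paddle is still tipped and the arm is clear, so I'm handing in.

```bash
python3 -c "
from workcell import ctrl
print(ctrl.job_done(), ctrl.state()['t'])"
```

```text
the job is handed in; nothing more can be done
the job is handed in; nothing more can be done
```

The job is handed in at about 32 s: the paddle lies tipped on the rubber rest, with the clip astride the handle above the steel edge. One thing went wrong on the way: setting the clip down briefly levelled the paddle.

- **Paddle:** I slid it out with gentle pushes on the butt, using 2 mm push-and-release steps near the end. It tipped by itself after the last step and I pushed no farther. Its middle ended about 14 mm behind the edge.
- **Pressing too far:** My first lowering of the clip pressed with 5 to 7 N just behind the edge and rocked the paddle level. I raised the clip, saw the paddle tip fully again by itself, moved the clip 1 mm forward, and let go about 1 mm above contact. The butt position did not change beyond the roughly 4 mm measuring accuracy.
- **Last checks, after withdrawing:**
  - The butt is up at z ≈ 0.09, so the paddle is still tipped.
  - In the wrist picture the clip is centred on the edge to within about 1 mm.
  - The tab is at z ≈ 0.095, against 0.0957 expected when fully down.
  - The cameras' tab and edge positions disagreed by up to about 6 mm, so I relied on the wrist picture.
  - I noticed nothing else disturbed, but did not check each bystander one by one.

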